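# Hang the tube on the carousel

### The job

Turn the tube carousel until its one empty fork stands over the loading mark on the stand's foot. Then take the capped tube out of the white rack, hang it by its cap in that fork and slide it gently home against the stop, so that both spring catches close behind it; keep the tube upright, leave the bottles and boxes where they stand, and let go.

Things in the scene. Friction and masses are not known exactly. Their poses are not given: they have to be found in the camera images.
- stand: the whole tube carousel. Origin on its vertical axis at bench height; x points from the loading mark to the axis. White foot of radius 72 mm; four aluminium forks at right angles on a turning hub, reaching 131 mm from the axis. Three forks hold capped tubes that are fixed in them, one is empty. A fork bends if the tube is pressed on it with more than 15 N.
- mark (a point): loading mark: a white tab with a dark line sticking out of the foot on the robot's side. The point lies on the tab, 85 mm from the carousel's axis, 8 mm above the bench.
- knob (a point): middle of the top of the turning knob, on the carousel's axis, 175 mm above the bench. The knob is a black upright bar 12 mm thick, 46 mm long, 30 mm tall on the hub (hub top at 145 mm). The bar lies along the point's x axis, which is also the line of the empty fork.
- rotor (a joint): turning angle of the carousel: 0 or 6.28 rad with the empty fork over the loading mark, growing anticlockwise seen from above. Turns either way from its start by at least half a turn, against a drag of about 0.12 N m plus 0.08 N m per rad/s, and stays where it is left.
- fork (a point): nominal seat in the empty fork: 85 mm from the axis, on the fork's centre line, level with its top face (140 mm above the bench). x points inward to the carousel's axis. Two prongs 4 mm thick, 6 mm wide, 30 mm apart; from 119 mm out to 131 mm from the axis they flare. The tube comes in level from outside, its cap riding on the prongs.
- catch_a (a joint): one of two sprung catches just under the prongs: 0 m closed (reaching 3.5 mm into the slot), about 0.0025 m with a tube passing. Catches and stop sit on a grey carriage clamped at a depth that differs each time and is not measured: a tube that is home has its axis 77 to 93 mm from the carousel's axis.
- catch_b (a joint): the opposite catch, alike. A tube meets the catches 20 mm before it is home. They spread, taking a push of up to about 6 N, then close behind it as it comes home, with 1 mm of play; further push meets the rigid stop.
- tube: the loose capped tube in the white rack: body 28 mm in diameter with a pointed foot, cap 34 mm in diameter and 13 mm tall, 116 mm tall in all, 30 to 75 g. Origin at its foot on its axis, z to the cap; underside of the cap 103 mm above the origin. Grip the cap from above, fingertips no lower than its underside, as the cap hangs on the prongs.
- neck (a point): the point on the tube's axis at the underside of its cap, 103 mm above its foot
- rack: white open tube rack fixed to the bench, 80 x 121 x 58 mm, origin under its middle. The tube stands in one cell with 1 mm of play, its foot 3 mm above the bench; lift it straight up, over 60 mm.
- amber_bottle: bystander: brown bottle, 46 mm in diameter, 105 mm tall, origin under its middle
- cover_box: bystander: small flat carton, 50 x 50 x 22 mm, origin under its middle
- white_bottle: bystander: white bottle, 46 mm in diameter, 88 mm tall, origin under its middle
- kit_box: bystander: upright carton, 52 x 63 x 90 mm, origin under its middle

How it is judged:
On the way:
1. the empty fork stands over the loading mark, at rest, before the tube is hung (horizontal distance between fork and mark below 0.012 m and velocity of joint rotor between -0.05 and 0.05 rad/s and horizontal distance between tube and fork above 0.05 m), for 0.3 s.
At the end, for the whole second after the job is handed in: The empty fork is within 15 mm of the mark seen from above; the tube hangs upright (0.1 rad) by its cap on it, its neck within 10.5 mm (level) and 4 mm (height) of the nominal seat, both catches closed (below 1 mm), at rest (horizontal distance between fork and mark below 0.015 m and horizontal distance between neck and fork below 0.0105 m and z of neck in the frame of fork between -0.005 and 0.004 m and value of joint each of catch_a, catch_b below 0.001 m and angle between tube's own z axis and vertical below 0.1 rad and linear speed of tube below 0.02 m/s); the robot touches nothing.
It fails at once if the tube is pressed against the carousel with more than 15 N (contact force between tube and stand above 15 N).
It fails at once if the tube is tipped more than 0.5 rad (angle between tube's own z axis and vertical above 0.5 rad).
It fails at once if a bystander is moved more than 25 mm (distance of any of amber_bottle, cover_box, white_bottle, kit_box from where it was at the start of the episode above 0.025 m).
It also fails if it takes over 72 s, if anything falls off the work surface, if the arm or the gripper's body presses on something with over 40 N, if the wrist force passes 120 N, or if a joint passes its speed limit or range.

### The arm

A 7-joint arm with a two-finger parallel gripper is mounted at the origin on a cart in front of the work surface, level with it; the furniture and walls round the work are solid. World frame = base frame: x ahead of the robot, y to its left, z up, the work surface at z = 0. Lengths are in m, angles in rad, forces in N, time in s.
With the tool pointing down it reaches from about 0.4 to 0.9 m from the base axis. Payload 5.5 kg.
Tool frame: the origin (TCP) lies at the very end of the fingers, on their centre line; the grasp point (between the pads) lies 19 mm behind it; z points along the fingers, y is the line along which they close (so a half turn about z gives the same grasp; the last joint's range is limited). The gripper opens to 92 mm and grips with 3 to 60 N. Pads are 19 mm wide; open, the fingers measure 130 mm over their backs; the gripper's body (75 mm by 190 mm) begins 47 mm behind the grasp point.
Start: joints at [-0.957, 0.501, -0.427, 1.55, 0.221, 1.138, -0.21], TCP at [0.223, 0.61, 0.227] pointing down, gripper open.
Joint ranges: [-2.88, 2.88], [-0.31, 2.03], [-1.54, 1.56], [0.2, 2.42], [-1.41, 4.55], [0.19, 2.02], [-2.57, 2.57]. Speed limits (rad/s): [2.57, 2.57, 3.14, 3.14, 3.14, 3.14, 3.14].

### API

Orientations are given as a unit quaternion [w, x, y, z].
In Python, from bench import status, capture, calibration, order gives the robot as it stands.
- The arm moves only by the tool move_arm, never from a script. Its argument "series" is a list of rows, each a list of 3 entries, a list of its own where there are three numbers: the shift along the tool's x, y, z each as a share of 0.25 m, from -1 to 1, then the turn, a rotation vector about the tool's x, y, z each as a share of pi/2 rad, from -1 to 1, then the opening, from -1 (shut) to 1 (fully open). In form: [[[x, y, z], [ax, ay, az], jaw], ...]. A call has 1 to 12 rows; each row is the pose to reach, as a shift and turn from the pose commanded when the call began, along the tool's axes at that moment; what a row does not reach only later rows make up. A row lasts 1/10 s, in which the tool goes at most 50 mm and 8.59 degrees, less where a joint would pass 70% of its speed; a pose out of reach is approached as far as the arm can. A call with a number of a shift or a turn outside -1 to 1 is refused whole. A call with a gripper value outside its range is refused whole. The fingers move at their own pace and stop on an object; "squeeze" is the grip in N (left out, the last holds). Time passes only in rows, so rows that repeat a pose let the fingers close. It gives the time, the measured TCP pose, the force, the opening and the grip force at its end, in the units of the state.
- status.state(): the state, without advancing time (a new reading comes with each control period).
- capture(name): name is "scene" or "top" or "wrist"; returns (picture, depth): 400x640x3 uint8, red, green, blue; 400x640 float32, m along the optical axis (not along the pixel's ray), 0 where there is no reading.
- calibration(name): a dict with "intrinsics" (3x3 intrinsics, pixels), "k1" (the pictures are not rectified: a ray, as slopes to the right and down, at radius r is drawn at 1 + k1 r^2 times it, then the intrinsics apply), "R" (3x3) and "t" (3): a world point X has camera coordinates R X + t; the wrist camera has in their place "hand_eye" (4x4, takes a point from camera to tool coordinates, whose origin is the TCP and whose axes are the flange's). Camera axes: x right, y down, z forward; pixel columns grow to the right and rows downward; lengths in m; the calibration is good to about 2 mm. A picture is of the moment at which its call begins: read the wrist's pose just before it. calibration takes no time and is no camera call.
- order.close_job(): hands the job in; it is judged then, once.
The state is a dict: "t": time; "joints": joint angles; "joint_vel": joint speeds; "joint_torque": joint torques, N m; "ee_pos": TCP position; "ee_rot": TCP orientation; "ft_force": force on the tool from outside, world axes, zero at the start; "wrist_torque": the same for the moment, N m; "finger_gap": finger opening in m; "gripper_force": force on a finger pad.
Only numpy, scipy, OpenCV 4.12 (cv2) and the standard library are available. Lean on these libraries where they do the work, as an engineer would, in place of code of your own. Each camera call takes 0.05 s, during which the arm holds its last target. There are 200 camera calls.

## Working session

There is one attempt and no reset: what is moved stays moved. The work goes in short steps, Python scripts to look and compute and a tool call to move; the robot and the scene stay as the last step left them, time stands still between calls to the robot, and variables do not carry over. Pictures are saved under pics/ and viewed, at most 10 in all, crops included, and the job is handed in when it is done.

Besides the shell and the picture viewer there is one more tool, called in YAML: its name, and indented under it one key for each argument. move_arm: Moves the arm, as the interface text tells. Shift numbers are shares of 0.25 m and turn numbers shares of pi/2 rad, none past 1 either way. Its arguments: {"type":"object","properties":{"series":{"type":"array","items":{"type":"array"}},"squeeze":{"type":"number"}},"required":["series"]}

```bash
mkdir -p pics; ls; cat > h.py <<'E'
import numpy as np, cv2
from bench import status, capture, calibration, order
from scipy.spatial.transform import Rotation as Ro
def cam(name, st=None):
    c=calibration(name); K=np.array(c['intrinsics']); k1=c['k1']
    if 'hand_eye' in c:
        H=np.array(c['hand_eye']); q=st['ee_rot']; R=Ro.from_quat([q[1],q[2],q[3],q[0]]).as_matrix()
        Rw=R@H[:3,:3]; tw=R@H[:3,3]+np.array(st['ee_pos'])
    else:
        Rc=np.array(c['R']); Rw=Rc.T; tw=-Rc.T@np.array(c['t'])
    return K,k1,Rw,tw
def ray(C,u,v):
    K,k1,Rw,tw=C
    d=np.array([(u-K[0,2])/K[0,0],(v-K[1,2])/K[1,1]]); s=d.copy()
    for _ in range(10): s=d/(1+k1*(s@s))
    return np.array([s[0],s[1],1.])
def pt(C,u,v,z): # depth
    return C[2]@(ray(C,u,v)*z)+C[3]
def onz(C,u,v,z):
    d=C[2]@ray(C,u,v); return C[3]+d*(z-C[3][2])/d[2]
def cloud(C,D):
    K,k1,Rw,tw=C
    v,u=np.mgrid[:D.shape[0],:D.shape[1]]
    d=np.stack([(u-K[0,2])/K[0,0],(v-K[1,2])/K[1,1]],-1); s=d.copy()
    for _ in range(10): s=d/(1+k1*(s**2).sum(-1,keepdims=True))
    P=np.concatenate([s,np.ones(s.shape[:2]+(1,))],-1)*D[...,None]
    return P@Rw.T+tw
def proj(C,X):
    K,k1,Rw,tw=C; p=Rw.T@(np.array(X)-tw); s=p[:2]/p[2]; s=s*(1+k1*(s@s)); return K[0,0]*s[0]+K[0,2],K[1,1]*s[1]+K[1,2]
def shot(name,fn):
    st=status.state(); im,D=capture(name); cv2.imwrite('pics/'+fn+'.png',im[...,::-1]); np.save('pics/'+fn+'.npy',D)
    return cam(name,st),im,D,st
E
python3 - <<'E'
from h import *
s=status.state();print(s)
for n in('scene','top','wrist'):
    C,im,D,_=shot(n,n+'0'); print(n,C[3].round(3),C[2].round(2).tolist(),C[1],C[0][0,0], (D>0).mean())
a=cv2.imread('pics/scene0.png');b=cv2.imread('pics/top0.png')
cv2.imwrite('pics/both.png',cv2.resize(np.vstack([a,b]),(480,600)))
E
```

```text
pics
{'t': 0.0, 'joints': array([-0.95681268,  0.50183791, -0.42677324,  1.55143721,  0.22081946,
        1.13830644, -0.21029011]), 'joint_vel': array([-0.00050935,  0.0013049 , -0.00124799,  0.00088408, -0.00060556,
       -0.00062571,  0.00023593]), 'joint_torque': array([ 6.47603520e-05, -5.66592979e+01, -5.81573188e+00, -2.79107684e+01,
       -6.85406523e-02,  3.06895038e-02,  1.74470078e-04]), 'ee_pos': array([0.22318178, 0.60974266, 0.22568833]), 'ee_rot': array([-1.87096834e-04,  1.74466992e-01,  9.84662550e-01, -9.46864802e-04]), 'ft_force': array([-0.48257277, -0.12338411,  0.00582676]), 'wrist_torque': array([-0.04725881,  0.01381435, -0.03158666]), 'gripper_force': 0.0, 'finger_gap': 0.09164786092466182}
scene [-0.174 -0.444  1.008] [[0.54, -0.61, 0.57], [-0.84, -0.4, 0.37], [0.0, -0.68, -0.73]] -0.09917755111505863 446.72284550469556 0.9958984375
top [0.426 0.006 1.563] [[0.03, -1.0, 0.07], [-1.0, -0.02, 0.02], [-0.02, -0.07, -1.0]] -0.12677608938674376 520.419940811638 0.9960859375
wrist [0.148 0.637 0.385] [[0.34, 0.9, 0.28], [0.94, -0.33, -0.1], [-0.0, 0.3, -0.96]] -0.03670159381319518 286.3038714967961 0.99602734375
```

View pics/scene0.png

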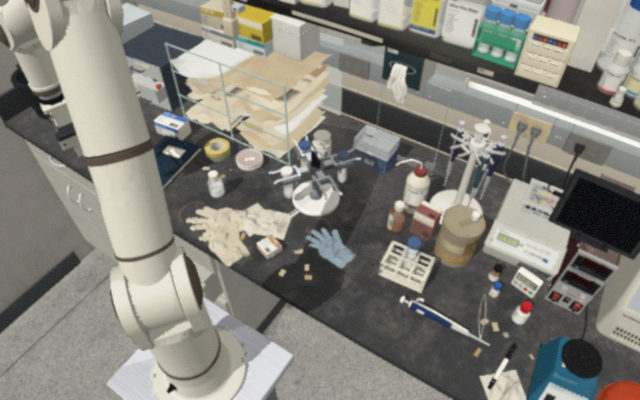

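View pics/top0.png

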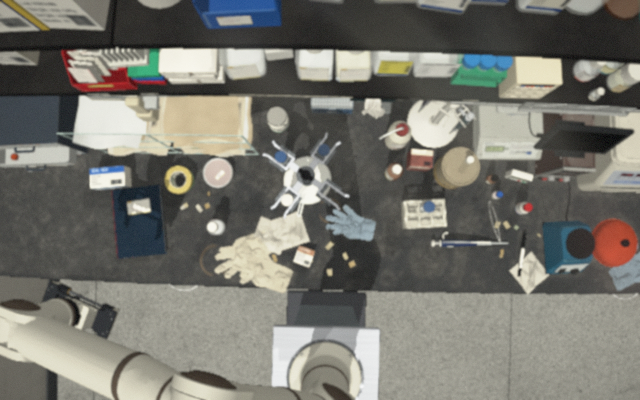

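The scene picture shows the carousel at about (317,185) and the rack with its blue-capped tube at (410,255). In the top picture the hub is at about (305,175) and the tube cap at (428,207). I'll zoom in on both.

```bash
python3 - <<'E'
from h import *
a=cv2.imread('pics/top0.png')[115:245,245:455];b=cv2.imread('pics/scene0.png')[120:300,260:460]
cv2.imwrite('pics/z.png',np.vstack([cv2.resize(a,(480,297),interpolation=2),cv2.resize(b[:125],(480,300),interpolation=2)]))
D=np.load('pics/top0.npy');C=cam('top');P=cloud(C,D)
for u,v in[(305,175),(428,207),(425,215),(287,201),(277,157),(332,148),(340,197)]: print(u,v,P[v,u].round(3))
S=cam('scene');DS=np.load('pics/scene0.npy');Q=cloud(S,DS)
# rasters: points in height bands
A=np.concatenate([P.reshape(-1,3),Q.reshape(-1,3)])
def band(x,y,r,z0,z1):
    m=(np.hypot(A[:,0]-x,A[:,1]-y)<r)&(A[:,2]>z0)&(A[:,2]<z1); return A[m]
x,y=P[175,305,:2]
k=band(x,y,.05,.16,.19);print('knob',len(k),k.mean(0).round(4))
x,y=P[207,428,:2]
k=band(x,y,.03,.10,.13);print('cap',len(k),k.mean(0).round(4),k[:,2].max())
E
```

```text
305 175 [0.584 0.067 0.176]
428 207 [ 0.509 -0.276  0.117]
425 215 [ 0.49  -0.285  0.026]
287 201 [0.514 0.115 0.151]
277 157 [0.634 0.146 0.155]
332 148 [ 0.666 -0.004  0.134]
340 197 [ 0.54  -0.033 -0.004]
knob 159 [0.5855 0.0664 0.1726]
cap 271 [ 0.5085 -0.2769  0.1174] 0.12725977957023815
```

View pics/z.png

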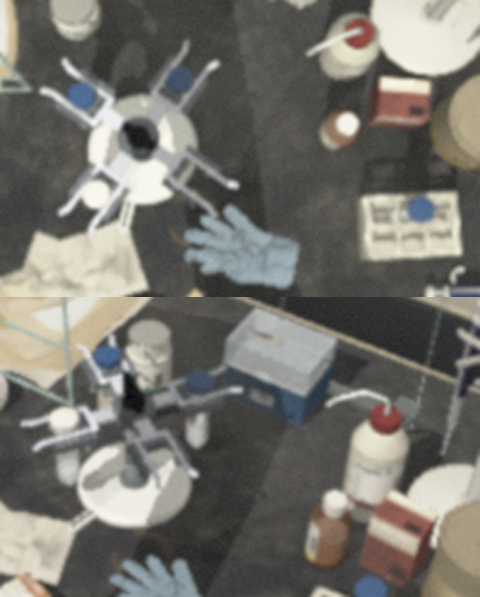

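The zoomed crops show the empty fork at lower right, with its tips at about crop (192,205) and (237,185). The mark tab is at crop (127,215), the caps at (82,96), (180,80) and (95,195), and the free tube's cap at (421,209).

```bash
python3 - <<'E'
from h import *
C=cam('top');f=210/480
p=lambda a,b,z:onz(C,245+a*f,115+b*f,z)
ax=np.array([.5855,.0664])
for n,a,b,z in [('knob',140,135,.175),('mark',127,215,.008),('foot',143,149,.008),('tipL',192,208,.14),('tipR',237,185,.14),('capW',95,195,.153),('capBL',82,96,.153),('capBR',180,80,.153),('tube',421,209,.119)]:
    X=p(a,b,z); d=X[:2]-ax; print(n,X.round(4),np.hypot(*d).round(4),np.degrees(np.arctan2(d[1],d[0])).round(1))
D=np.load('pics/top0.npy');P=cloud(C,D).reshape(-1,3);S=cam('scene');Q=cloud(S,np.load('pics/scene0.npy')).reshape(-1,3)
for A in(P,Q):
    m=(np.hypot(A[:,0]-.585,A[:,1]-.066)<.1)&(A[:,2]>.005)&(A[:,2]<.02)&(np.hypot(A[:,0]-.585,A[:,1]-.066)>.05);c=A[m][:,:2]
    # foot circle fit
    r=np.c_[2*c,np.ones(len(c))];
    m=(np.hypot(A[:,0]-.5085,A[:,1]+.277)<.03)&(A[:,2]>.108);print('cap',A[m].mean(0),A[m][:,2].max())
    m=(np.hypot(A[:,0]-.585,A[:,1]-.066)<.035)&(A[:,2]>.16);print('knob',A[m].mean(0))
E
```

```text
knob [0.5865 0.0637 0.175 ] 0.0029 -69.5
mark [0.5001 0.0849 0.008 ] 0.0874 167.8
foot [0.5874 0.0662 0.008 ] 0.0019 -5.7
tipL [5.041e-01 5.000e-04 1.400e-01] 0.1047 -141.0
tipR [ 0.533  -0.0527  0.14  ] 0.1302 -113.8
capW [0.516  0.1163 0.153 ] 0.0855 144.3
capBL [0.6345 0.1354 0.153 ] 0.0847 54.6
capBR [0.6564 0.0185 0.153 ] 0.0856 -34.0
tube [ 0.5106 -0.2785  0.119 ] 0.353 -102.3
cap [ 0.50979336 -0.27638377  0.11814836] 0.12725977957023815
knob [0.58687464 0.06757036 0.1736994 ]
cap [ 0.50815356 -0.27754988  0.1179422 ] 0.12315866904544204
knob [0.58420169 0.06529195 0.17152245]
```

```bash
cat >> h.py <<'E'
def plan(x,y,z,yaw_y=None):
    "shares to target; yaw_y = world angle (deg) of tool y"
    s=status.state();q=s['ee_rot'];R=Ro.from_quat([q[1],q[2],q[3],q[0]]).as_matrix()
    yd=np.degrees(np.arctan2(R[1,1],R[0,1]));yy=yd if yaw_y is None else yaw_y
    c,n=np.cos(np.radians(yy)),np.sin(np.radians(yy))
    T=np.array([[-n*-1,c,0],[-c,n,0],[0,0,-1]])
    T[:,0]=np.cross(T[:,1],T[:,2])
    rv=Ro.from_matrix(R.T@T).as_rotvec()/(np.pi/2)
    print('t',round(s['t'],2),'pos',s['ee_pos'].round(4),'yaw',yd.round(1),'j',s['joints'].round(2).tolist(),'F',s['ft_force'].round(1),'gap',round(s['finger_gap'],4))
    print('shift',(R.T@(np.array([x,y,z])-s['ee_pos'])/.25).round(3),'turn',rv.round(3))
E
python3 -c "
from h import *
plan(.39,.34,.27,20)"
```

```text
t 0.15 pos [0.2232 0.6099 0.2259] yaw 69.9 j [-0.96, 0.5, -0.43, 1.55, 0.22, 1.14, -0.21] F [ 0.3 -0.4 -0.5] gap 0.0917
shift [-0.997 -0.785 -0.175] turn [-0.001  0.     0.554]
```

move_arm:
  series:
    - [[-0.2, -0.16, -0.17], [0, 0, 0.09], 0]
    - [[-0.4, -0.32, -0.17], [0, 0, 0.18], 0]
    - [[-0.6, -0.47, -0.17], [0, 0, 0.27], 0]
    - [[-0.8, -0.63, -0.17], [0, 0, 0.36], 0]
    - [[-0.99, -0.78, -0.17], [0, 0, 0.45], 0]
    - [[-0.99, -0.78, -0.17], [0, 0, 0.55], 0]
    - [[-0.99, -0.78, -0.17], [0, 0, 0.55], 0]
    - [[-0.99, -0.78, -0.17], [0, 0, 0.55], 0]

```text
t: 0.95
ee_pos: [0.3916, 0.3377, 0.2692]
ee_rot: [0.001, 0.574, 0.819, -0.001]
ft_force: [0.5, -0.8, 1.3]
finger_gap: 0.0457
gripper_force: 0.0
```

```bash
python3 -c "
from h import *
plan(.53,.1,.29,-35.4)"
```

```text
t 0.95 pos [0.3916 0.3377 0.2692] yaw 19.9 j [-0.6, 0.2, -0.18, 1.84, 0.04, 1.11, -0.45] F [ 0.5 -0.8  1.3] gap 0.0457
shift [-1.083  0.196 -0.081] turn [0.001 0.001 0.615]
```

move_arm:
  series:
    - [[-0.2, 0.04, -0.04], [0, 0, 0.09], 0]
    - [[-0.4, 0.08, -0.08], [0, 0, 0.18], 0]
    - [[-0.6, 0.12, -0.08], [0, 0, 0.27], 0]
    - [[-0.8, 0.16, -0.08], [0, 0, 0.36], 0]
    - [[-1, 0.2, -0.08], [0, 0, 0.45], 0]
    - [[-1, 0.2, -0.08], [0, 0, 0.54], 0]
    - [[-1, 0.2, -0.08], [0, 0, 0.615], 0]
    - [[-1, 0.2, -0.08], [0, 0, 0.615], 0]
    - [[-1, 0.2, -0.08], [0, 0, 0.615], 0]

```text
t: 1.85
ee_pos: [0.5223, 0.1268, 0.2889]
ee_rot: [-0.0, 0.886, 0.465, -0.0]
ft_force: [0.1, -0.4, 0.2]
finger_gap: 0.046
gripper_force: 0.0
```

```bash
python3 -c "
from h import *
plan(.5865,.066,.22,-35.4)
C,im,D,s=shot('wrist','w1')
print('knob px',proj(C,[.5865,.066,.175]),'fork',proj(C,[.5865-.085*.579,.066-.085*.815,.14]))
A=cloud(C,D).reshape(-1,3)
m=(np.hypot(A[:,0]-.586,A[:,1]-.066)<.04)&(A[:,2]>.165);print(m.sum(),A[m].mean(0)); c=A[m][:,:2]; w,v=np.linalg.eigh(np.cov(c.T)); print(np.degrees(np.arctan2(v[1,1],v[0,1])),np.sqrt(w))
"
```

```text
t 1.85 pos [0.5223 0.1268 0.2889] yaw -34.6 j [-0.37, 0.21, 0.1, 1.77, -0.02, 1.16, -0.87] F [ 0.1 -0.4  0.2] gap 0.046
shift [-0.054  0.35   0.275] turn [-0.     0.     0.009]
knob px (np.float64(407.3812123443346), np.float64(212.53639485587198)) fork (np.float64(391.7846368219207), np.float64(269.3108682023975))
4969 [0.58920658 0.09011173 0.3546556 ]
61.98803645658686 [0.00746302 0.01463911]
```

View pics/w1.png

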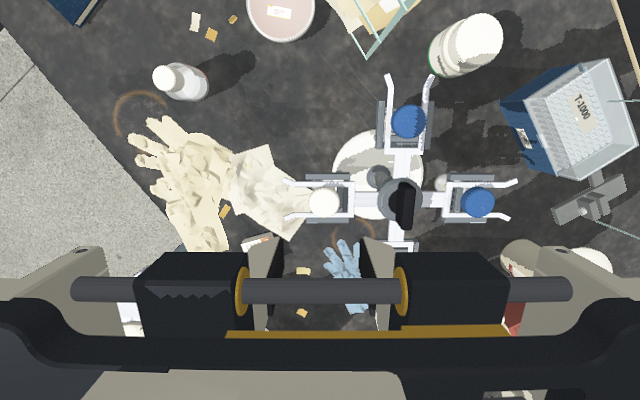

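The wrist picture shows the black knob bar at about (405,205), lying along the image's vertical. Caps are at (323,203), (408,122) and (477,203), and each fork has a grey carriage. I'll measure the knob from depth.

```bash
python3 -c "
from h import *
s=status.state();C=cam('wrist',s);D=np.load('pics/w1.npy');P=cloud(C,D);A=P.reshape(-1,3)
m=(np.hypot(A[:,0]-.586,A[:,1]-.066)<.04)&(A[:,2]>.165)&(A[:,2]<.2);print(m.sum(),A[m].mean(0),A[m].min(0),A[m].max(0)); c=A[m][:,:2]; w,v=np.linalg.eigh(np.cov(c.T)); print(np.degrees(np.arctan2(v[1,1],v[0,1])),np.sqrt(w)*np.sqrt(12))
for n,u,v in[('w',323,203),('b',408,122),('r',477,203)]: print(n,P[v,u].round(4))
"
```

```text
612 [0.58897809 0.07108544 0.1742115 ] [0.57236007 0.04897982 0.16505684] [0.60552875 0.08982329 0.17732796]
54.99707444522015 [0.01245797 0.04578223]
w [0.5186 0.1174 0.1545]
b [0.6354 0.1388 0.1551]
r [0.6564 0.0218 0.153 ]
```

```bash
python3 -c "
from h import *
plan(.5875,.069,.151,-35)"
```

```text
t 1.9 pos [0.5224 0.1267 0.289 ] yaw -34.6 j [-0.37, 0.21, 0.1, 1.77, -0.02, 1.16, -0.87] F [-0.2  0.3 -0.9] gap 0.0463
shift [-0.042  0.346  0.552] turn [-0.     0.     0.004]
```

move_arm:
  series:
    - [[-0.02, 0.18, 0], [0, 0, 0], 0]
    - [[-0.042, 0.346, 0], [0, 0, 0], 0]
    - [[-0.042, 0.346, 0], [0, 0, 0], 0]
    - [[-0.042, 0.346, 0.15], [0, 0, 0], 0]
    - [[-0.042, 0.346, 0.3], [0, 0, 0], 0]
    - [[-0.042, 0.346, 0.42], [0, 0, 0], 0]
    - [[-0.042, 0.346, 0.5], [0, 0, 0], 0]
    - [[-0.042, 0.346, 0.552], [0, 0, 0], 0]
    - [[-0.042, 0.346, 0.552], [0, 0, 0], 0]

```text
t: 2.8
ee_pos: [0.5861, 0.0679, 0.1494]
ee_rot: [-0.001, 0.886, 0.463, -0.002]
ft_force: [-0.5, 0.0, -0.1]
finger_gap: 0.0455
gripper_force: 0.0
```

move_arm:
  series:
    - [[0, 0, 0], [0, 0, 0], -1]
    - [[0, 0, 0], [0, 0, 0], -1]
    - [[0, 0, 0], [0, 0, 0], -1]
    - [[0, 0, 0], [0, 0, 0], -1]
    - [[0, 0, 0], [0, 0, 0], -1]
  squeeze: 15

```text
t: 3.3
ee_pos: [0.5882, 0.0672, 0.1519]
ee_rot: [0.0, 0.887, 0.462, 0.001]
ft_force: [-0.6, 1.2, 5.0]
finger_gap: 0.0122
gripper_force: 15.0
```

move_arm:
  series:
    - [[0, 0, 0], [0, 0, 0], -1]
    - [[0, 0, 0], [0, 0, 0.03], -1]
    - [[0, 0, 0], [0, 0, 0.07], -1]
    - [[0, 0, 0], [0, 0, 0.11], -1]
    - [[0, 0, 0], [0, 0, 0.15], -1]
    - [[0, 0, 0], [0, 0, 0.19], -1]
    - [[0, 0, 0], [0, 0, 0.23], -1]
    - [[0, 0, 0], [0, 0, 0.27], -1]
    - [[0, 0, 0], [0, 0, 0.31], -1]
    - [[0, 0, 0], [0, 0, 0.34], -1]
    - [[0, 0, 0], [0, 0, 0.36], -1]
    - [[0, 0, 0], [0, 0, 0.37], -1]
  squeeze: 40

```text
t: 4.5
ee_pos: [0.5876, 0.0679, 0.1518]
ee_rot: [-0.0, 0.982, 0.189, 0.0]
ft_force: [-2.4, 0.2, 5.1]
finger_gap: 0.0119
gripper_force: 40.0
```

move_arm:
  series:
    - [[0, 0, 0], [0, 0, 0.03], -1]
    - [[0, 0, 0], [0, 0, 0.07], -1]
    - [[0, 0, 0], [0, 0, 0.11], -1]
    - [[0, 0, 0], [0, 0, 0.15], -1]
    - [[0, 0, 0], [0, 0, 0.19], -1]
    - [[0, 0, 0], [0, 0, 0.23], -1]
    - [[0, 0, 0], [0, 0, 0.27], -1]
    - [[0, 0, 0], [0, 0, 0.31], -1]
    - [[0, 0, 0], [0, 0, 0.34], -1]
    - [[0, 0, 0], [0, 0, 0.36], -1]
    - [[0, 0, 0], [0, 0, 0.37], -1]
    - [[0, 0, 0], [0, 0, 0.37], -1]

```text
t: 5.7
ee_pos: [0.5875, 0.0688, 0.1519]
ee_rot: [-0.001, 0.995, -0.1, -0.0]
ft_force: [-3.2, 2.6, 5.7]
finger_gap: 0.0117
gripper_force: 40.0
```

```bash
python3 -c "
from h import *
plan(.5875,.069,.151)
C,im,D,s=shot('wrist','w2'); shot('top','t2')
a=cv2.imread('pics/t2.png')[115:245,245:455]
cv2.imwrite('pics/c2.png',np.vstack([cv2.resize(im[...,::-1][:260],(660,268)),cv2.resize(a,(660,330),interpolation=2)]))
"
```

```text
t 5.7 pos [0.5875 0.0688 0.1519] yaw -101.5 j [-0.46, 0.47, 0.39, 1.79, -0.22, 0.92, -1.75] F [-3.2  2.6  5.7] gap 0.0117
shift [-0.    -0.001  0.003] turn [-0.001  0.     0.   ]
```

View pics/c2.png

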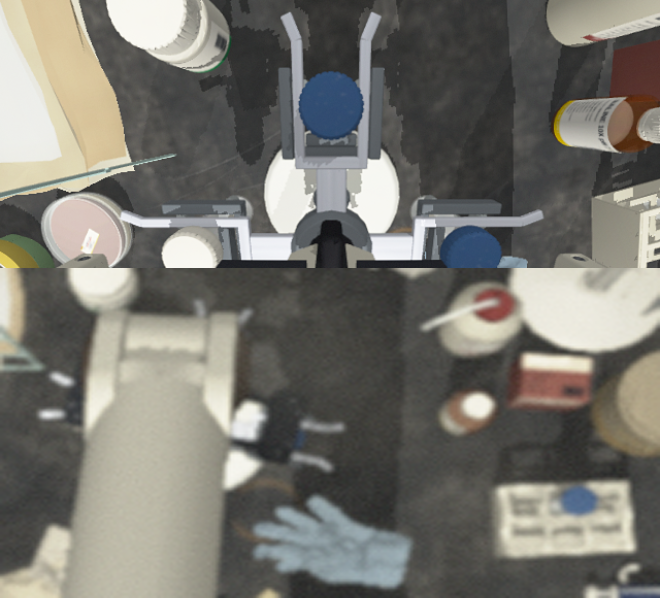

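The wrist view shows the carousel turned, with the filled fork pointing straight away and grey carriage plates beside its prongs. The rack and tube are unmoved. I'll check the heights around the stop and plates.

```bash
python3 -c "
from h import *
s=status.state();C=cam('wrist',s);P=cloud(C,np.load('pics/w2.npy'))
for n,u,v in[('stop',322,147),('cross',322,160),('arm',322,185),('hub',295,215),('plateL',278,120),('plateR',366,120),('prongL',291,110),('prongR',352,110),('cap',322,100),('tipL',282,18)]: print(n,P[v,u].round(4), (np.hypot(*(P[v,u][:2]-[.5875,.0688]))).round(3))
plan(.5875,.0688,.25)
"
```

```text
stop [0.6476 0.0557 0.1309] 0.061
cross [0.6412 0.057  0.1414] 0.055
arm [0.6259 0.06   0.1394] 0.039
hub [0.6111 0.0802 0.1425] 0.026
plateL [0.6686 0.0777 0.1366] 0.082
plateR [0.6584 0.0272 0.1368] 0.082
prongL [0.6724 0.0685 0.1414] 0.085
prongR [0.6656 0.0347 0.1406] 0.085
cap [0.6736 0.0505 0.1533] 0.088
tipL [0.7184 0.0628 0.1413] 0.131
t 5.8 pos [0.5875 0.0687 0.1518] yaw -101.5 j [-0.46, 0.47, 0.39, 1.79, -0.22, 0.92, -1.75] F [-2.3  2.3  5.6] gap 0.0118
shift [-0.    -0.001 -0.393] turn [-0.001  0.     0.   ]
```

move_arm:
  series:
    - [[0, 0, 0], [0, 0, 0], -0.2]
    - [[0, 0, 0], [0, 0, 0], -0.2]
    - [[0, 0, 0], [0, 0, 0], -0.2]
    - [[0, 0, -0.1], [0, 0, 0], 0]
    - [[0, 0, -0.25], [0, 0, 0], 0]
    - [[0, 0, -0.4], [0, 0, 0], 0]
    - [[0, 0, -0.45], [0, 0, 0], 0]
    - [[0, 0, -0.45], [0, 0, 0], 0]

```text
t: 6.6
ee_pos: [0.5891, 0.0671, 0.2658]
ee_rot: [-0.001, 0.995, -0.101, 0.002]
ft_force: [-0.8, -0.9, -0.3]
finger_gap: 0.0459
gripper_force: 0.0
```

```bash
python3 -c "
from h import *
plan(.42,-.1,.26,-50)"
```

```text
t 6.6 pos [0.5891 0.0671 0.2658] yaw -101.6 j [-0.49, 0.35, 0.42, 1.68, -0.15, 1.14, -1.8] F [-0.8 -0.9 -0.3] gap 0.0459
shift [-0.529  0.79   0.02 ] turn [ 0.    -0.003 -0.573]
```

move_arm:
  series:
    - [[-0.1, 0.17, 0], [0, 0, -0.09], 0.3]
    - [[-0.2, 0.34, 0.02], [0, 0, -0.18], 0.3]
    - [[-0.3, 0.51, 0.02], [0, 0, -0.27], 0.3]
    - [[-0.4, 0.68, 0.02], [0, 0, -0.36], 0.3]
    - [[-0.45, 0.8, 0.02], [0, 0, -0.45], 0.3]
    - [[-0.45, 0.9, 0.02], [0, 0, -0.54], 0.3]
    - [[-0.45, 0.9, 0.02], [0, 0, -0.63], 0.3]
    - [[-0.45, 0.9, 0.02], [0, 0, -0.72], 0.3]
    - [[-0.45, 0.9, 0.02], [0, 0, -0.81], 0.3]
    - [[-0.45, 0.9, 0.02], [0, 0, -0.9], 0.3]
    - [[-0.45, 0.9, 0.02], [0, 0, -1], 0.3]
    - [[-0.45, 0.9, 0.02], [0, 0, -1], 0.3]

```text
t: 7.8
ee_pos: [0.4311, -0.1304, 0.2569]
ee_rot: [-0.001, 0.774, 0.633, -0.001]
ft_force: [-1.0, 0.2, 1.0]
finger_gap: 0.0595
gripper_force: 0.0
```

```bash
python3 -c "
from h import *
plan(.5,-.26,.2,-11.5)"
```

```text
t 7.8 pos [ 0.4311 -0.1304  0.2569] yaw -11.4 j [-0.17, 0.08, 0.43, 2.01, -0.04, 1.06, 0.07] F [-1.   0.2  1. ] gap 0.0595
shift [-0.453  0.374  0.226] turn [-0.002  0.     0.001]
```

move_arm:
  series:
    - [[-0.15, 0.13, 0.05], [0, 0, 0], 0.3]
    - [[-0.3, 0.26, 0.1], [0, 0, 0], 0.3]
    - [[-0.38, 0.35, 0.14], [0, 0, 0], 0.3]
    - [[-0.38, 0.35, 0.14], [0, 0, 0], 0.3]
    - [[-0.38, 0.35, 0.14], [0, 0, 0], 0.3]

```text
t: 8.3
ee_pos: [0.4979, -0.2413, 0.2218]
ee_rot: [-0.002, 0.776, 0.631, -0.001]
ft_force: [0.0, 0.0, -0.5]
finger_gap: 0.0599
gripper_force: 0.0
```

```bash
python3 -c "
from h import *
plan(.509,-.277,.108,-11.5)
C,im,D,s=shot('wrist','w3'); P=cloud(C,D);A=P.reshape(-1,3)
print(proj(C,[.509,-.277,.119]))
m=(np.hypot(A[:,0]-.509,A[:,1]+.277)<.035)&(A[:,2]>.112)&(A[:,2]<.13);print(m.sum(),A[m].mean(0),A[m].min(0),A[m].max(0))
T=cam('top');D=np.load('pics/t2.npy');B=cloud(T,D).reshape(-1,3)
m=(np.hypot(B[:,0]-.509,B[:,1]+.277)<.035)&(B[:,2]>.112)&(B[:,2]<.13);print(m.sum(),B[m].mean(0),B[m].min(0),B[m].max(0))
shot('top','t3'); a=cv2.imread('pics/t3.png')[140:260,225:385]
cv2.imwrite('pics/c3.png',np.vstack([cv2.resize(im[...,::-1][:300],(600,281)),cv2.resize(a,(600,310),interpolation=2)[:,:]]))
"
```

```text
t 8.3 pos [ 0.4979 -0.2413  0.2218] yaw -11.8 j [-0.0, 0.33, 0.5, 1.82, -0.18, 1.04, 0.36] F [ 0.   0.  -0.5] gap 0.0599
shift [-0.131  0.075  0.455] turn [-0.003  0.    -0.003]
(np.float64(339.6805487989386), np.float64(234.44600504829899))
839 [ 0.51213338 -0.27588084  0.11924917] [ 0.49607856 -0.29367149  0.1121806 ] [ 0.52818901 -0.26055542  0.12197955]
119 [ 0.51010446 -0.27663368  0.11804045] [ 0.4947816  -0.29294062  0.11203738] [ 0.52608273 -0.25959578  0.12684336]
```

View pics/c3.png

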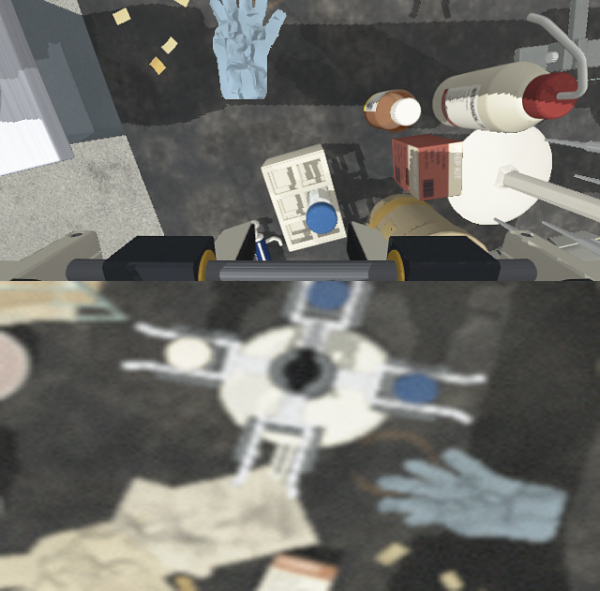

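The top view shows the empty fork over the mark tab (tab at crop (283,462), prong tips at (240,488) and (293,493)). The wrist view shows the free cap at crop (321,217). I'll quantify the fork angle.

```bash
python3 -c "
from h import *
C=cam('top');p=lambda x,y,z:onz(C,225+x/3.75,140+(y-281)*120/310,z)[:2]
w,r,b=p(187,352,.153),p(415,388,.153),p(328,292,.153);m=p(283,462,.008);t=(p(240,488,.14)+p(293,493,.14))/2
c=(w+r)/2;an=lambda d:np.degrees(np.arctan2(d[1],d[0]))
print('axis',c,'perp',an(r-w)-90,'b',an(b-c),'tip',an(t-c),np.hypot(*(t-c)),'mark',m,an(m-c),np.hypot(*(m-c)))
# prong points by depth in t3
D=np.load('pics/t3.npy');A=cloud(C,D).reshape(-1,3)
k=(abs(A[:,2]-.153)<.008)
for q in(w,r,b):
    s=k&(np.hypot(A[:,0]-q[0],A[:,1]-q[1])<.025);print(A[s].mean(0))
plan(.5105,-.2765,.109,-11.5)
"
```

```text
axis [0.58798996 0.06752017] perp -191.66550283344054 b -11.956632828360451 tip 170.16093239945585 0.12934680277829863 mark [0.49709685 0.08508022] 169.06548638991876 0.09257382551064029
[0.60412262 0.15067321 0.1521835 ]
[ 0.570315   -0.01548809  0.15238117]
[0.67013912 0.05049267 0.15226123]
t 8.4 pos [ 0.4984 -0.2401  0.223 ] yaw -11.6 j [-0.0, 0.33, 0.5, 1.83, -0.18, 1.04, 0.36] F [-0.5  0.   0.2] gap 0.0596
shift [-0.133  0.078  0.456] turn [-0.001 -0.001 -0.001]
```

move_arm:
  series:
    - [[-0.133, 0.078, 0], [0, 0, 0], 0.3]
    - [[-0.133, 0.078, 0], [0, 0, 0], 0.3]
    - [[-0.133, 0.078, 0.12], [0, 0, 0], 0.3]
    - [[-0.133, 0.078, 0.24], [0, 0, 0], 0.3]
    - [[-0.133, 0.078, 0.34], [0, 0, 0], 0.3]
    - [[-0.133, 0.078, 0.42], [0, 0, 0], 0.3]
    - [[-0.133, 0.078, 0.455], [0, 0, 0], 0.3]
    - [[-0.133, 0.078, 0.455], [0, 0, 0], 0.3]
    - [[-0.133, 0.078, 0.455], [0, 0, 0], 0.3]

```text
t: 9.3
ee_pos: [0.5122, -0.2776, 0.1111]
ee_rot: [0.001, 0.775, 0.632, 0.0]
ft_force: [-0.6, -0.2, -0.2]
finger_gap: 0.0595
gripper_force: 0.0
```

move_arm:
  series:
    - [[0, 0, 0], [0, 0, 0], -1]
    - [[0, 0, 0], [0, 0, 0], -1]
    - [[0, 0, 0], [0, 0, 0], -1]
    - [[0, 0, 0], [0, 0, 0], -1]
    - [[0, 0, 0], [0, 0, 0], -1]
  squeeze: 12

```text
t: 9.8
ee_pos: [0.5119, -0.2779, 0.1102]
ee_rot: [0.0, 0.775, 0.632, 0.0]
ft_force: [-0.1, -0.0, 0.6]
finger_gap: 0.0318
gripper_force: 12.0
```

```bash
python3 -c "
from h import *
plan(.511,-.2765,.19,-11.5)"
```

```text
t 9.8 pos [ 0.5119 -0.2779  0.1102] yaw -11.6 j [0.11, 0.52, 0.45, 1.84, -0.29, 0.84, 0.5] F [-0.1 -0.   0.6] gap 0.0318
shift [ 0.005 -0.004 -0.319] turn [ 0.     0.    -0.001]
```

move_arm:
  series:
    - [[0, 0, -0.02], [0, 0, 0], -1]
    - [[0, 0, -0.06], [0, 0, 0], -1]
    - [[0, 0, -0.12], [0, 0, 0], -1]
    - [[0, 0, -0.18], [0, 0, 0], -1]
    - [[0, 0, -0.24], [0, 0, 0], -1]
    - [[0, 0, -0.3], [0, 0, 0], -1]
    - [[0, 0, -0.34], [0, 0, 0], -1]
    - [[0, 0, -0.36], [0, 0, 0], -1]
    - [[0, 0, -0.36], [0, 0, 0], -1]
  squeeze: 20

```text
t: 10.7
ee_pos: [0.5119, -0.2779, 0.2008]
ee_rot: [0.001, 0.775, 0.632, 0.0]
ft_force: [-0.8, -0.4, -1.2]
finger_gap: 0.0319
gripper_force: 20.0
```

```bash
python3 -c "
from h import *
plan(.41,-.05,.2,-11.5)
C,im,D,s=shot('scene','s4'); print(proj(C,s['ee_pos']))
cv2.imwrite('pics/c4.png',cv2.resize(im[150:300,340:490][...,::-1],(600,600),interpolation=2))
C,im,D,s=shot('wrist','w4');P=cloud(C,D);A=P.reshape(-1,3)
p=s['ee_pos'];m=(np.hypot(A[:,0]-p[0],A[:,1]-p[1])<.03)&(A[:,2]>p[2]-.12)&(A[:,2]<p[2]+.05);
for lo in np.arange(-.12,.03,.01):
  k=m&(A[:,2]-p[2]>lo)&(A[:,2]-p[2]<lo+.01); print(lo.round(2),k.sum(),(A[k].mean(0)-p).round(4) if k.sum() else '')
"
```

```text
t 10.7 pos [ 0.5119 -0.2779  0.2008] yaw -11.5 j [0.06, 0.41, 0.5, 1.78, -0.22, 1.01, 0.44] F [-0.8 -0.4 -1.2] gap 0.0319
shift [ 0.812 -0.582  0.002] turn [ 0.001  0.    -0.   ]
(np.float64(420.06430271575016), np.float64(220.4596229854657))
-0.12 0 
-0.11 0 
-0.1 0 
-0.09 78 [ 0.0042  0.0128 -0.0842]
-0.08 99 [ 0.0032  0.0125 -0.0747]
-0.07 110 [ 0.0035  0.0123 -0.0649]
-0.06 118 [ 0.0026  0.0125 -0.0548]
-0.05 148 [ 0.0031  0.0122 -0.0449]
-0.04 168 [ 0.0031  0.012  -0.0348]
-0.03 210 [ 0.0033  0.0117 -0.0246]
-0.02 190 [ 0.0031  0.0121 -0.0152]
-0.01 91 [ 0.0032  0.0137 -0.0021]
-0.0 2251 [0.0009 0.0038 0.0082]
0.01 808 [0.0013 0.0061 0.0132]
0.02 507 [0.0017 0.0091 0.025 ]
```

View pics/c4.png

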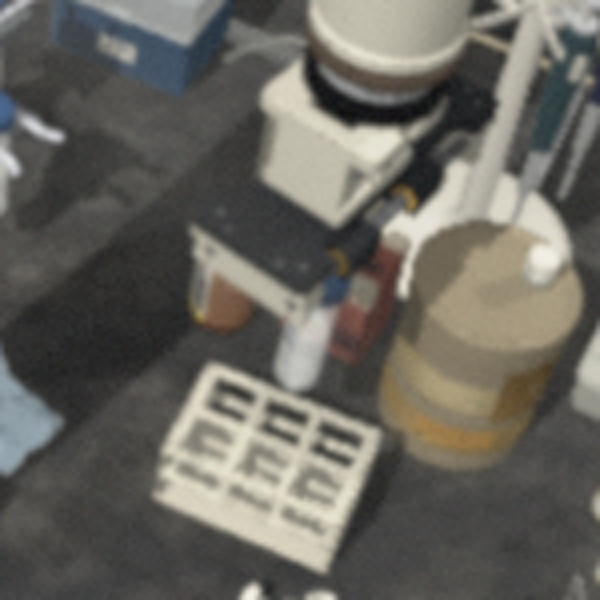

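The tube is held upright above the rack, with its cap under the fingers at about (335,290). Carrying it to the entry of the fork.

move_arm:
  series:
    - [[0.08, -0.04, 0], [0, 0, 0], -1]
    - [[0.2, -0.09, 0], [0, 0, 0], -1]
    - [[0.32, -0.15, 0], [0, 0, 0], -1]
    - [[0.44, -0.2, 0], [0, 0, 0], -1]
    - [[0.56, -0.26, 0], [0, 0, 0], -1]
    - [[0.65, -0.3, 0], [0, 0, 0], -1]
    - [[0.7, -0.32, 0], [0, 0, 0], -1]
    - [[0.7, -0.32, 0], [0, 0, 0], -1]

```text
t: 11.6
ee_pos: [0.4674, -0.0879, 0.1992]
ee_rot: [-0.001, 0.773, 0.634, -0.0]
ft_force: [-0.7, -0.9, -0.9]
finger_gap: 0.0321
gripper_force: 20.0
```

move_arm:
  series:
    - [[0.08, -0.04, 0], [0, 0, 0], -1]
    - [[0.2, -0.09, 0], [0, 0, 0], -1]
    - [[0.32, -0.15, 0], [0, 0, 0], -1]
    - [[0.44, -0.2, 0], [0, 0, 0], -1]
    - [[0.56, -0.26, 0], [0, 0, 0], -1]
    - [[0.65, -0.3, 0], [0, 0, 0], -1]
    - [[0.7, -0.32, 0], [0, 0, 0], -1]
    - [[0.7, -0.32, 0], [0, 0, 0], -1]

```text
t: 12.4
ee_pos: [0.4248, 0.0981, 0.1996]
ee_rot: [-0.0, 0.774, 0.633, -0.0]
ft_force: [-0.5, 0.4, -0.3]
finger_gap: 0.0318
gripper_force: 20.0
```

```bash
python3 -c "
from h import *
plan(.4258,.1005,.147,-11.5)"
```

```text
t 12.4 pos [0.4248 0.0981 0.1996] yaw -11.4 j [-0.56, 0.12, 0.29, 2.11, -0.04, 0.92, -0.44] F [-0.5  0.4 -0.3] gap 0.0318
shift [0.01  0.002 0.21 ] turn [-0.     0.     0.001]
```

move_arm:
  series:
    - [[0.01, 0.002, 0.08], [0, 0, 0], -1]
    - [[0.01, 0.002, 0.15], [0, 0, 0], -1]
    - [[0.01, 0.002, 0.19], [0, 0, 0], -1]
    - [[0.01, 0.002, 0.206], [0, 0, 0], -1]
    - [[0.01, 0.002, 0.206], [0, 0, 0], -1]
    - [[0.01, 0.002, 0.206], [0, 0, 0], -1]

```text
t: 13.0
ee_pos: [0.4264, 0.0992, 0.1489]
ee_rot: [0.0, 0.775, 0.632, 0.0]
ft_force: [-0.7, -0.6, -0.2]
finger_gap: 0.0319
gripper_force: 20.0
```

```bash
python3 -c "
from h import *
plan(.4258,.1005,.147,-11.5)
C,im,D,s=shot('wrist','w5');P=cloud(C,D);A=P.reshape(-1,3);p=s['ee_pos']
m=(np.hypot(A[:,0]-p[0],A[:,1]-p[1])<.025)
for lo in np.arange(-.04,.014,.002):
  k=m&(A[:,2]-p[2]>lo)&(A[:,2]-p[2]<lo+.002); print(lo.round(3),k.sum(),(A[k].mean(0)-p).round(4) if k.sum() else '')
print(proj(C,p))
cv2.imwrite('pics/c5.png',cv2.resize(im[40:340,220:640][...,::-1],(800,571),interpolation=2))
"
```

```text
t 13.0 pos [0.4264 0.0992 0.1489] yaw -11.6 j [-0.55, 0.2, 0.29, 2.15, -0.08, 0.79, -0.41] F [-0.7 -0.6 -0.2] gap 0.0319
shift [ 0.005 -0.004  0.008] turn [ 0.    -0.    -0.001]
-0.04 29 [ 0.0036  0.0119 -0.0388]
-0.038 26 [ 0.003   0.0121 -0.0369]
-0.036 40 [ 0.0036  0.0117 -0.0351]
-0.034 35 [ 0.0019  0.0121 -0.0331]
-0.032 34 [ 0.0042  0.0116 -0.031 ]
-0.03 39 [ 0.003  0.012 -0.029]
-0.028 36 [ 0.0033  0.0117 -0.0269]
-0.026 40 [ 0.0024  0.0116 -0.025 ]
-0.024 46 [ 0.0031  0.0109 -0.0229]
-0.022 54 [ 0.0037  0.0115 -0.021 ]
-0.02 35 [ 0.0027  0.0121 -0.0189]
-0.018 39 [ 0.0018  0.0119 -0.0171]
-0.016 44 [ 0.0037  0.0118 -0.0149]
-0.014 41 [ 0.0029  0.0123 -0.013 ]
-0.012 33 [ 0.0034  0.013  -0.011 ]
-0.01 3 [ 0.0066  0.0129 -0.0092]
-0.008 0 
-0.006 0 
-0.004 26 [ 0.0031  0.0133 -0.0026]
-0.002 58 [ 0.0031  0.0137 -0.001 ]
0.0 89 [0.0023 0.0128 0.0011]
0.002 111 [0.0031 0.012  0.003 ]
0.004 100 [0.0027 0.0123 0.0051]
0.006 194 [0.0015 0.008  0.0072]
0.008 1693 [0.0004 0.0016 0.0092]
0.01 406 [0.0014 0.0039 0.0104]
0.012 62 [-0.0013  0.0054  0.013 ]
(np.float64(320.8195266487141), np.float64(251.76391315350378))
```

View pics/c5.png

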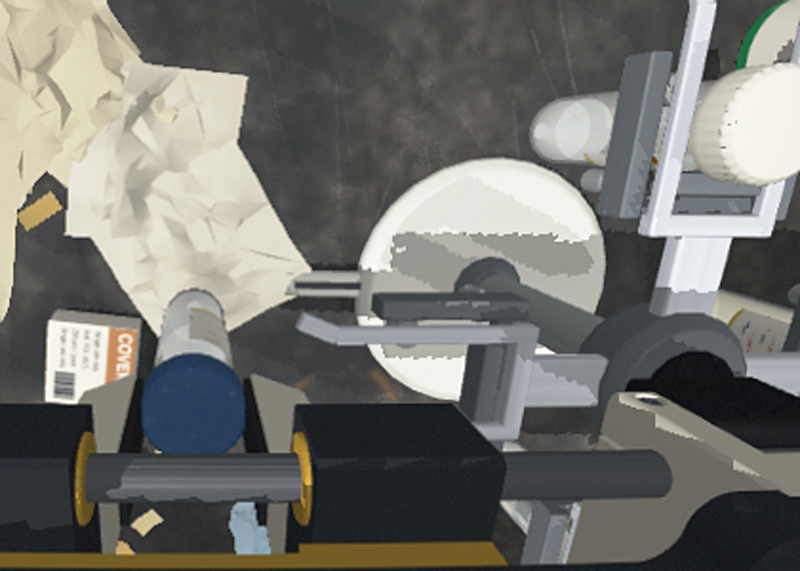

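```bash
python3 -c "
from h import *
s=status.state();p=s['ee_pos'];C=cam('wrist',s);P=cloud(C,np.load('pics/w5.npy'));A=P.reshape(-1,3)-p
y=np.array([np.cos(np.radians(-11.6)),np.sin(np.radians(-11.6))]);x=np.array([-y[1],y[0]])
a=A[:,:2]@y;l=A[:,:2]@x;z=A[:,2]+p[2]
print('dist axis',(np.array([.5875,.0676])-p[:2])@y,'lat axis',(np.array([.5875,.0676])-p[:2])@x)
for lo in np.arange(.02,.12,.008):
  m=(a>lo)&(a<lo+.008)&(z>.136)&(z<.146)&(l>0.008)&(l<.035)
  if m.sum()>3: print(lo.round(3),m.sum(),l[m].mean().round(4),l[m].min().round(4),l[m].max().round(4),z[m].mean().round(4))
# cap circle top
m=(np.hypot(A[:,0],A[:,1])<.025)&(A[:,2]>.0075)&(A[:,2]<.0105);print('cap',a[m].min(),a[m].max(),l[m].min(),l[m].max())
m=(np.hypot(A[:,0],A[:,1])<.025)&(A[:,2]<-.012)&(A[:,2]>-.06);print('body l max',np.percentile(l[m],[90,98]),'a',np.percentile(a[m],[1,99]))
"
```

```text
dist axis 0.16406715844175723 lat axis 0.00122896019968403
0.028 38 0.0247 0.0217 0.0279 0.1403
0.036 135 0.0234 0.0187 0.0276 0.1408
0.044 126 0.0209 0.0174 0.0244 0.1407
0.052 131 0.0207 0.0174 0.0235 0.1409
0.06 218 0.0238 0.0175 0.0315 0.1391
0.068 262 0.0242 0.0147 0.0315 0.1388
0.076 251 0.0244 0.0174 0.0316 0.139
0.084 251 0.0244 0.0175 0.0317 0.139
0.092 339 0.021 0.0082 0.0317 0.139
0.1 393 0.0203 0.008 0.0317 0.1391
0.108 308 0.0186 0.0081 0.0315 0.14
0.116 81 0.0101 0.0081 0.0117 0.1394
cap -0.022717031711796117 0.022210561840028807 -0.012926524023189357 0.017053240133708368
body l max [0.01480737 0.01522811] a [-0.01287259  0.01415351]
```

move_arm:
  series:
    - [[0.006, 0, 0.012], [0, 0, 0], -1]
    - [[0.006, 0.03, 0.012], [0, 0, 0], -1]
    - [[0.006, 0.06, 0.012], [0, 0, 0], -1]
    - [[0.006, 0.09, 0.012], [0, 0, 0], -1]
    - [[0.006, 0.115, 0.012], [0, 0, 0], -1]
    - [[0.006, 0.13, 0.012], [0, 0, 0], -1]
    - [[0.006, 0.14, 0.012], [0, 0, 0], -1]
    - [[0.006, 0.14, 0.012], [0, 0, 0], -1]

```text
t: 13.85
ee_pos: [0.4607, 0.0938, 0.1454]
ee_rot: [0.0, 0.775, 0.632, -0.0]
ft_force: [0.1, 0.6, -0.2]
finger_gap: 0.0315
gripper_force: 20.0
```

```bash
python3 -c "
from h import *
plan(.5,.1,.147,-11.5)
C,im,D,s=shot('wrist','w6');p=s['ee_pos'];P=cloud(C,D);A=P.reshape(-1,3)-p
y=np.array([np.cos(np.radians(-11.6)),np.sin(np.radians(-11.6))]);x=np.array([-y[1],y[0]])
a=A[:,:2]@y;l=A[:,:2]@x;z=A[:,2]
m=(np.hypot(a,l)<.025)&(z<-.018)&(z>-.06);print('body l max',np.percentile(l[m],98),'a',np.percentile(a[m],[1,99]))
m=(a>.02)&(a<.04)&(z+p[2]>.137)&(z+p[2]<.145)&(l>.008)&(l<.035);print('prong',l[m].min(),l[m].max(),z[m].mean()+p[2])
cv2.imwrite('pics/c6.png',cv2.resize(im[90:340,220:570][...,::-1],(800,571),interpolation=2))
"
```

```text
t 13.85 pos [0.4607 0.0938 0.1454] yaw -11.6 j [-0.51, 0.27, 0.29, 2.08, -0.1, 0.81, -0.36] F [ 0.1  0.6 -0.2] gap 0.0315
shift [ 0.056  0.149 -0.007] turn [-0.     0.    -0.001]
body l max 0.015234985526791868 a [-0.01312241  0.01387723]
prong 0.015961424387303476 0.029615815550838285 0.14002375478228662
```

View pics/c6.png

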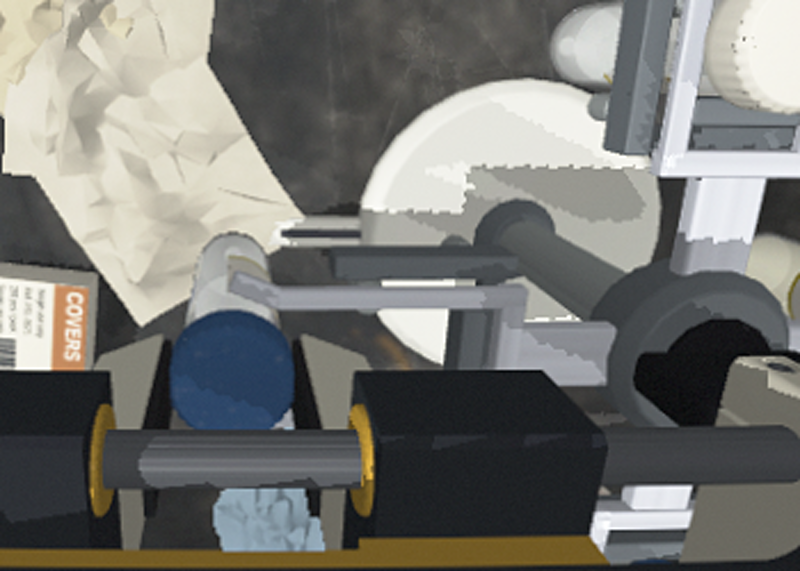

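The tube is at the fork mouth, cap at crop (232,370) just over the near prong's tip at (240,285), and it is laterally aligned. Advancing slowly.

move_arm:
  series:
    - [[0, 0.012, 0], [0, 0, 0], -1]
    - [[0, 0.024, 0], [0, 0, 0], -1]
    - [[0, 0.036, 0], [0, 0, 0], -1]
    - [[0, 0.048, 0], [0, 0, 0], -1]
    - [[0, 0.06, 0], [0, 0, 0], -1]
    - [[0, 0.06, 0], [0, 0, 0], -1]

```text
t: 14.5
ee_pos: [0.4757, 0.0908, 0.1455]
ee_rot: [0.0, 0.775, 0.632, 0.0]
ft_force: [-0.3, -0.1, -0.5]
finger_gap: 0.0316
gripper_force: 20.0
```

move_arm:
  series:
    - [[0, 0.01, 0], [0, 0, 0], -1]
    - [[0, 0.02, 0], [0, 0, 0], -1]
    - [[0, 0.02, 0], [0, 0, 0], -1]

```text
t: 14.8
ee_pos: [0.4805, 0.0899, 0.1455]
ee_rot: [0.0, 0.775, 0.632, 0.0]
ft_force: [-0.3, 0.4, -0.8]
finger_gap: 0.0318
gripper_force: 20.0
```

move_arm:
  series:
    - [[0, 0.01, 0], [0, 0, 0], -1]
    - [[0, 0.02, 0], [0, 0, 0], -1]
    - [[0, 0.02, 0], [0, 0, 0], -1]

```text
t: 15.1
ee_pos: [0.4854, 0.0889, 0.1455]
ee_rot: [0.0, 0.775, 0.632, 0.0]
ft_force: [-0.3, -0.1, -0.5]
finger_gap: 0.0317
gripper_force: 20.0
```

move_arm:
  series:
    - [[0, 0.006, 0], [0, 0, 0], -1]
    - [[0, 0.012, 0], [0, 0, 0], -1]
    - [[0, 0.012, 0], [0, 0, 0], -1]

```text
t: 15.4
ee_pos: [0.4881, 0.0883, 0.1455]
ee_rot: [0.0, 0.775, 0.632, 0.0]
ft_force: [-0.7, 0.2, 0.2]
finger_gap: 0.0316
gripper_force: 20.0
```

move_arm:
  series:
    - [[0, 0.006, 0], [0, 0, 0], -1]
    - [[0, 0.012, 0], [0, 0, 0], -1]
    - [[0, 0.012, 0], [0, 0, 0], -1]

```text
t: 15.7
ee_pos: [0.4902, 0.0878, 0.1452]
ee_rot: [-0.0, 0.775, 0.632, -0.001]
ft_force: [-1.7, -0.1, -1.4]
finger_gap: 0.0319
gripper_force: 19.9
```

move_arm:
  series:
    - [[0, 0.006, 0], [0, 0, 0], -1]
    - [[0, 0.012, 0], [0, 0, 0], -1]
    - [[0, 0.012, 0], [0, 0, 0], -1]

```text
t: 16.0
ee_pos: [0.494, 0.0871, 0.1454]
ee_rot: [0.0, 0.775, 0.632, 0.0]
ft_force: [-1.0, 0.5, -0.7]
finger_gap: 0.0318
gripper_force: 19.9
```

move_arm:
  series:
    - [[0, 0.004, 0], [0, 0, 0], -1]
    - [[0, 0.008, 0], [0, 0, 0], -1]
    - [[0, 0.008, 0], [0, 0, 0], -1]

```text
t: 16.3
ee_pos: [0.4961, 0.0867, 0.1456]
ee_rot: [0.0, 0.775, 0.632, 0.0]
ft_force: [-1.4, 0.6, -0.6]
finger_gap: 0.0314
gripper_force: 19.9
```

move_arm:
  series:
    - [[0, 0.004, 0], [0, 0, 0], -1]
    - [[0, 0.008, 0], [0, 0, 0], -1]
    - [[0, 0.008, 0], [0, 0, 0], -1]

```text
t: 16.6
ee_pos: [0.498, 0.0863, 0.1455]
ee_rot: [0.0, 0.775, 0.632, 0.0]
ft_force: [-1.1, 0.1, -0.7]
finger_gap: 0.0317
gripper_force: 19.9
```

move_arm:
  series:
    - [[0, 0.004, 0], [0, 0, 0], -1]
    - [[0, 0.008, 0], [0, 0, 0], -1]
    - [[0, 0.008, 0], [0, 0, 0], -1]

```text
t: 16.9
ee_pos: [0.5, 0.0859, 0.1455]
ee_rot: [0.0, 0.775, 0.632, 0.0]
ft_force: [-0.4, -0.1, -1.3]
finger_gap: 0.0317
gripper_force: 19.9
```

move_arm:
  series:
    - [[0, 0.004, 0], [0, 0, 0], -1]
    - [[0, 0.008, 0], [0, 0, 0], -1]
    - [[0, 0.008, 0], [0, 0, 0], -1]

```text
t: 17.2
ee_pos: [0.502, 0.0855, 0.1455]
ee_rot: [0.0, 0.775, 0.632, 0.0]
ft_force: [-0.2, -0.1, -0.5]
finger_gap: 0.0316
gripper_force: 19.9
```

move_arm:
  series:
    - [[0, 0.004, 0], [0, 0, 0], -1]
    - [[0, 0.006, 0], [0, 0, 0], -1]
    - [[0, 0.006, 0], [0, 0, 0], -1]

```text
t: 17.5
ee_pos: [0.5034, 0.0852, 0.1455]
ee_rot: [0.0, 0.775, 0.632, 0.0]
ft_force: [-0.3, 0.2, -1.0]
finger_gap: 0.0317
gripper_force: 19.9
```

move_arm:
  series:
    - [[0, 0.004, 0], [0, 0, 0], -1]
    - [[0, 0.006, 0], [0, 0, 0], -1]
    - [[0, 0.006, 0], [0, 0, 0], -1]

```text
t: 17.8
ee_pos: [0.5048, 0.0849, 0.1455]
ee_rot: [0.0, 0.775, 0.632, 0.0]
ft_force: [0.3, -0.3, -0.3]
finger_gap: 0.0319
gripper_force: 20.0
```

move_arm:
  series:
    - [[0, 0.004, 0], [0, 0, 0], -1]
    - [[0, 0.004, 0], [0, 0, 0], -1]
    - [[0, 0.004, 0], [0, 0, 0], -1]

```text
t: 18.1
ee_pos: [0.5057, 0.0847, 0.1455]
ee_rot: [0.0, 0.775, 0.632, 0.0]
ft_force: [0.6, 0.1, -0.7]
finger_gap: 0.0315
gripper_force: 20.0
```

move_arm:
  series:
    - [[0, 0.004, 0], [0, 0, 0], -1]
    - [[0, 0.004, 0], [0, 0, 0], -1]
    - [[0, 0.004, 0], [0, 0, 0], -1]

```text
t: 18.4
ee_pos: [0.5066, 0.0846, 0.1455]
ee_rot: [0.0, 0.775, 0.632, 0.0]
ft_force: [-0.7, -0.6, -0.4]
finger_gap: 0.0316
gripper_force: 20.0
```

move_arm:
  series:
    - [[0, 0.004, 0], [0, 0, 0], -1]
    - [[0, 0.004, 0], [0, 0, 0], -1]
    - [[0, 0.004, 0], [0, 0, 0], -1]

```text
t: 18.7
ee_pos: [0.5076, 0.0843, 0.1455]
ee_rot: [0.0, 0.775, 0.632, 0.0]
ft_force: [0.0, 0.0, -1.6]
finger_gap: 0.0321
gripper_force: 20.0
```

move_arm:
  series:
    - [[0, 0.004, 0], [0, 0, 0], -1]
    - [[0, 0.004, 0], [0, 0, 0], -1]
    - [[0, 0.004, 0], [0, 0, 0], -1]

```text
t: 19.0
ee_pos: [0.5083, 0.0841, 0.1454]
ee_rot: [-0.0, 0.775, 0.632, -0.0]
ft_force: [-1.1, 0.9, -0.2]
finger_gap: 0.0315
gripper_force: 19.9
```

move_arm:
  series:
    - [[0, 0.004, 0], [0, 0, 0], -1]
    - [[0, 0.004, 0], [0, 0, 0], -1]

```text
t: 19.2
ee_pos: [0.5085, 0.0841, 0.1453]
ee_rot: [-0.001, 0.775, 0.632, -0.001]
ft_force: [-4.2, 0.3, 2.3]
finger_gap: 0.0316
gripper_force: 20.0
```

move_arm:
  series:
    - [[0, 0.004, 0], [0, 0, 0], -1]
    - [[0, 0.004, 0], [0, 0, 0], -1]

```text
t: 19.4
ee_pos: [0.5086, 0.0841, 0.1451]
ee_rot: [-0.001, 0.775, 0.633, -0.001]
ft_force: [-6.2, 1.8, 4.8]
finger_gap: 0.0318
gripper_force: 20.0
```

Position is stuck at x≈0.5086 with force rising, so this looks like the stop, about 20 mm past the first catch drag. I'll do a gentle tug test before letting go.

move_arm:
  series:
    - [[0, -0.008, 0], [0, 0, 0], -1]
    - [[0, -0.012, 0], [0, 0, 0], -1]
    - [[0, -0.012, 0], [0, 0, 0], -1]

```text
t: 19.7
ee_pos: [0.5081, 0.0843, 0.1457]
ee_rot: [0.0, 0.775, 0.632, 0.001]
ft_force: [-0.7, 0.8, -1.0]
finger_gap: 0.0315
gripper_force: 20.0
```

move_arm:
  series:
    - [[0, -0.004, 0], [0, 0, 0], -1]
    - [[0, -0.006, 0], [0, 0, 0], -1]
    - [[0, -0.006, 0], [0, 0, 0], -1]

```text
t: 20.0
ee_pos: [0.5069, 0.0846, 0.1458]
ee_rot: [0.001, 0.775, 0.632, 0.001]
ft_force: [1.0, -0.6, 0.0]
finger_gap: 0.0313
gripper_force: 20.0
```

move_arm:
  series:
    - [[0, -0.004, 0], [0, 0, 0], -1]
    - [[0, -0.004, 0], [0, 0, 0], -1]
    - [[0, -0.004, 0], [0, 0, 0], -1]

```text
t: 20.3
ee_pos: [0.5054, 0.0848, 0.1456]
ee_rot: [0.0, 0.775, 0.632, 0.0]
ft_force: [2.1, -0.1, 0.5]
finger_gap: 0.0312
gripper_force: 20.0
```

move_arm:
  series:
    - [[0, 0.004, 0], [0, 0, 0], -1]
    - [[0, 0.008, 0], [0, 0, 0], -1]
    - [[0, 0.012, 0], [0, 0, 0], -1]
    - [[0, 0.012, 0], [0, 0, 0], -1]

```text
t: 20.7
ee_pos: [0.5077, 0.0843, 0.1452]
ee_rot: [-0.0, 0.775, 0.632, -0.0]
ft_force: [0.2, 0.5, 0.3]
finger_gap: 0.0317
gripper_force: 19.9
```

move_arm:
  series:
    - [[0, 0.004, 0], [0, 0, 0], -1]
    - [[0, 0.008, 0], [0, 0, 0], -1]
    - [[0, 0.008, 0], [0, 0, 0], -1]

```text
t: 21.0
ee_pos: [0.5086, 0.0841, 0.1451]
ee_rot: [-0.001, 0.775, 0.632, -0.001]
ft_force: [-4.8, 1.5, 2.0]
finger_gap: 0.0318
gripper_force: 20.0
```

move_arm:
  series:
    - [[0, 0.004, 0], [0, 0, 0], -1]
    - [[0, 0.004, 0], [0, 0, 0], -1]

```text
t: 21.2
ee_pos: [0.5087, 0.084, 0.145]
ee_rot: [-0.002, 0.775, 0.633, -0.002]
ft_force: [-7.2, 2.1, 4.1]
finger_gap: 0.0312
gripper_force: 20.0
```

move_arm:
  series:
    - [[0, 0.002, 0], [0, 0, 0], -1]
    - [[0, 0.004, 0], [0, 0, 0], -1]
    - [[0, 0.004, 0], [0, 0, 0], -1]

```text
t: 21.5
ee_pos: [0.5088, 0.0841, 0.1449]
ee_rot: [-0.002, 0.774, 0.633, -0.002]
ft_force: [-9.1, 1.7, 6.2]
finger_gap: 0.0315
gripper_force: 20.0
```

move_arm:
  series:
    - [[0, -0.006, 0], [0, 0, 0], -1]
    - [[0, -0.01, 0], [0, 0, 0], -1]
    - [[0, -0.01, 0], [0, 0, 0], -0.05]
    - [[0, -0.01, 0], [0, 0, 0], -0.05]
    - [[0, -0.01, 0], [0, 0, 0], -0.05]
    - [[0, -0.01, 0], [0, 0, 0], -0.05]

```text
t: 22.1
ee_pos: [0.5102, 0.0838, 0.1457]
ee_rot: [0.0, 0.775, 0.632, 0.001]
ft_force: [-0.0, 0.9, 0.4]
finger_gap: 0.0437
gripper_force: 0.0
```

move_arm:
  series:
    - [[0, -0.01, -0.02], [0, 0, 0], -0.05]
    - [[0, -0.01, -0.08], [0, 0, 0], -0.05]
    - [[0, -0.01, -0.16], [0, 0, 0], -0.05]
    - [[0, -0.01, -0.24], [0, 0, 0], -0.05]
    - [[0.05, -0.1, -0.3], [0, 0, 0], -0.05]
    - [[0.1, -0.2, -0.3], [0, 0, 0], -0.05]
    - [[0.1, -0.3, -0.3], [0, 0, 0], -0.05]
    - [[0.1, -0.3, -0.3], [0, 0, 0], -0.05]

```text
t: 22.9
ee_pos: [0.4381, 0.1246, 0.2207]
ee_rot: [-0.001, 0.774, 0.634, -0.0]
ft_force: [0.4, -0.1, 0.7]
finger_gap: 0.0437
gripper_force: 0.0
```

```bash
python3 -c "
from h import *
plan(.5,.1,.147,-11.5)
C,im,D,s=shot('wrist','w7');P=cloud(C,D);A=P.reshape(-1,3)
c=np.array([.505,.085])
m=(np.hypot(A[:,0]-c[0],A[:,1]-c[1])<.03)&(A[:,2]>.1495)&(A[:,2]<.16);print('cap',m.sum(),A[m].mean(0),A[m][:,:2].min(0),A[m][:,:2].max(0))
u,v=map(int,proj(C,[.508,.084,.14]));print(u,v)
cv2.imwrite('pics/c7.png',cv2.resize(im[max(0,v-80):v+70,max(0,u-100):u+100][...,::-1],(800,600),interpolation=2))
"
```

```text
t 22.9 pos [0.4381 0.1246 0.2207] yaw -11.4 j [-0.59, 0.13, 0.28, 2.04, -0.04, 0.98, -0.49] F [ 0.4 -0.1  0.7] gap 0.0437
shift [-0.048  0.263  0.294] turn [-0.001 -0.     0.001]
cap 906 [0.50828951 0.08857969 0.15384746] [0.49137148 0.07438253] [0.52516486 0.10160683]
405 237
```

View pics/c7.png

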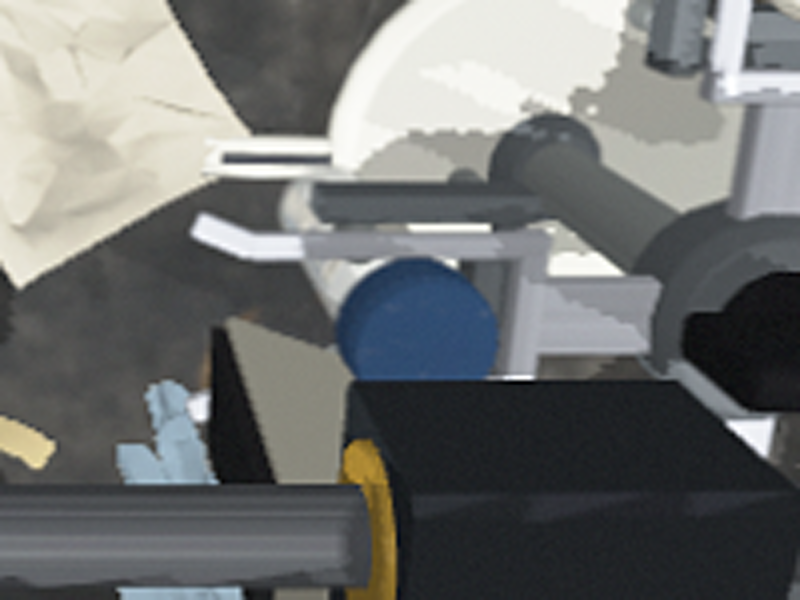

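The picture shows the tube hanging by its cap at crop (417,325) between the prongs, close against the inner bar and clear of the fingers. I'll compare the carriage-to-cap spacing with a filled fork.

```bash
cp pics/w7.npy /tmp; python3 -c "
from h import *
s7=status.state();ax=np.array([.5875,.0676])
def an(D,s,deg,side):
    P=cloud(cam('wrist',s),np.load(D)).reshape(-1,3);u=np.array([np.cos(np.radians(deg)),np.sin(np.radians(deg))]);n=np.array([-u[1],u[0]])
    r=(P[:,:2]-ax)@u;l=(P[:,:2]-ax)@n*side;z=P[:,2]
    m=(l>.0235)&(l<.034)&(z>.133)&(z<.1395)&(r>.03)&(r<.135);print(D,'plate r',np.percentile(r[m],[2,98]).round(4),m.sum())
    m=(abs(l)<.02)&(z>.15)&(z<.157)&(r>.055)&(r<.12);print(' cap r',np.percentile(r[m],[1,99]).round(4),r[m].mean().round(4),'z',np.median(z[m]))
    m=(abs(l)<.012)&(z>.12)&(z<.136)&(r>.04)&(r<.11);print(' stop?',np.percentile(r[m],[2,50,98]).round(4) if m.any() else 0)
s2=dict(ee_pos=np.array([.5875,.0688,.1519]),ee_rot=np.array([-.001,.995,-.1,0]))
an('pics/w2.npy',s2,-11.5,1);an('pics/w2.npy',s2,-11.5,-1)
s5=dict(ee_pos=np.array([.4264,.0992,.1489]),ee_rot=np.array([0,.775,.632,0]))
an('pics/w5.npy',s5,168.5,-1)
an('pics/w7.npy',s7,168.5,-1)
"
```

```text
pics/w2.npy plate r [0.0585 0.1059] 1003
 cap r [0.0707 0.1014] 0.0864 z 0.1542583366132035
 stop? [0.059  0.0616 0.0643]
pics/w2.npy plate r [0.0587 0.1057] 586
 cap r [0.0707 0.1014] 0.0864 z 0.1542583366132035
 stop? [0.059  0.0616 0.0643]
pics/w5.npy plate r [0.0536 0.1022] 914Traceback (most recent call last):
  File "<string>", line 13, in <module>
    an('pics/w5.npy',s5,168.5,-1)
    ~~^^^^^^^^^^^^^^^^^^^^^^^^^^^
  File "<string>", line 8, in an
    m=(abs(l)<.02)&(z>.15)&(z<.157)&(r>.055)&(r<.12);print(' cap r',np.percentile(r[m],[1,99]).round(4),r[m].mean().round(4),'z',np.median(z[m]))
                                                                    ~~~~~~~~~~~~~^^^^^^^^^^^^^
    return _quantile_unchecked(
        a, q, axis, out, overwrite_input, method, keepdims, weights)
    return _ureduce(a,
                    func=_quantile_ureduce_func,
    ...<5 lines>...
                    overwrite_input=overwrite_input,
                    method=method)
    r = func(a, **kwargs)
    result = _quantile(arr,
                       quantiles=q,
    ...<2 lines>...
                       out=out,
                       weights=wgt)
    slices_having_nans = np.isnan(arr[-1, ...])
                                  ~~~^^^^^^^^^
IndexError: index -1 is out of bounds for axis 0 with size 0
```

The carriage-to-cap spacing (about 21 mm to the outer end, 27 mm to the inner end) matches a filled fork, so the tube is home. Handing in.

```bash
python3 -c "
from h import *
print(order.close_job())"
```

```text
the job is handed in; nothing more can be done
None
```

I turned the empty fork over the loading mark, hung the tube in it, slid it home against the stop, let go and handed the job in; no verdict came back, and I inferred that the catches closed from the force and depth readings rather than seeing them.

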